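# Tip two instrument crates and push the stamped one to the dispatch line

## Task

One of the two wooden crates has a stamp on its underside: tip both crates over towards the robot, so that each lies on its side with its underside facing away from the robot, and see which one is stamped. With both lying, push the stamped crate away from the robot until its stamped end stands on the dark tape line, and leave the other lying short of the tape. Only push with the fingers, do not grip or lift the crates, and leave everything else on the bench where it is.

Things in the scene. Friction and masses are not known exactly. Their poses are not given: they have to be found in the camera images.
- crate_stamped: The crate with the stamp: closed, rigid plywood crate, flat on all sides, 66 mm deep (its x), 115 mm wide (its y), 112 mm tall (its z), 0.22 to 0.42 kg; origin: centre of its underside. Starts upright, x pointing away from the robot (turned up to 0.2 rad). The stamp, a bold black disc 62 mm across with a small bare centre and a bar 100 mm long through it, is centred on the underside, hidden at first.
- crate_plain: The crate with the bare underside, otherwise identical: closed, rigid plywood crate, flat on all sides, 66 mm deep (its x), 115 mm wide (its y), 112 mm tall (its z), 0.22 to 0.42 kg; origin: centre of its underside. Starts upright, x pointing away from the robot (turned up to 0.2 rad). The two crates stand side by side, left and right in either order, 240 to 440 mm apart.
- crate_stamped_mid (a point): Centre of the stamped crate's volume, 56 mm above its underside. Pushed towards the robot near the top of its far face, a crate tips about its near lower edge with little sliding; past about 0.6 rad it falls over by itself.
- crate_plain_mid (a point): Centre of the plain crate's volume, 56 mm above its underside. A crate lying as asked has its z pointing to the robot and its x up; it is then 66 mm high, and its underside is the upright face away from the robot.
- line: The dispatch line: a strip of dark tape stuck flat on the bench beyond the crates, 40 mm wide (its x, pointing away from the robot), 700 mm long (its y), under 1 mm thick; origin at its centre. It may be turned up to 0.08 rad and does not move.
- weight: Brass balance weight with a knob, loose, 34 mm across, 44 mm tall, stands between the crates; origin: centre of its underside.
- collar: Aluminium ring, loose, 40 mm across, 12 mm high, lies between the crates; origin: centre of its underside.
- caliper: Steel caliper lying flat, loose, 175 mm long (its x), jaws to its -y, 8 mm thick, on the robot's left; origin: underside, middle of the beam.
- beaker: Small glass beaker, loose, 60 mm across, 75 mm tall, on the robot's right; origin: centre of its underside.
- screwdriver: Screwdriver lying flat, loose, on the robot's right; origin: underside, mid-length.
- notebook: Blue notebook lying flat, loose, 150 x 210 x 12 mm, far on the robot's left; origin: centre of its underside.
Not all that is in view belongs to the job. Leave any orange or turquoise look-alike of the crate_plain alone. Leave any blue look-alike of the crate_stamped alone.

How it is judged:
On the way, in this order (a step that is already met when the one before it is completed fails the run):
1. both crates lie on their sides, tipped towards the robot, underside facing away from it (angle between each of crate_stamped, crate_plain's own z axis and vertical above 1.4 rad and angle between each of crate_stamped, crate_plain's own x axis and vertical below 0.2 rad), for 0.2 s.
2. the stamped crate's underside end stands on the tape (angle between crate_stamped's own z axis and vertical above 1.4 rad and angle between crate_stamped's own x axis and vertical below 0.2 rad and x of crate_stamped in the frame of line between -0.022 and 0.022 m and y of crate_stamped in the frame of line between -0.35 and 0.35 m), for 0.2 s.
At the end, for the whole second after the job is handed in: Both crates lie on the side that faced the robot (within about 0.2 rad), at rest. The centre of the stamped crate's underside is over the tape, within 22 mm of its centre line and within its length; that of the plain crate is at least 45 mm short of the centre line (all of step 2 and angle between crate_plain's own z axis and vertical above 1.4 rad and angle between crate_plain's own x axis and vertical below 0.2 rad and x of crate_plain in the frame of line below -0.045 m and linear speed of each of crate_stamped, crate_plain below 0.02 m/s); the robot touches nothing.
It fails at once if a crate is lifted or carried ((height (world z) of crate_stamped_mid above 0.095 m or (angle between crate_stamped's own z axis and vertical above 1.4 rad and height (world z) of crate_stamped_mid above 0.07 m)) or (height (world z) of crate_plain_mid above 0.095 m or (angle between crate_plain's own z axis and vertical above 1.4 rad and height (world z) of crate_plain_mid above 0.07 m))).
It fails at once if another thing on the bench is moved more than 30 mm or tipped over (distance of any of weight, collar, caliper, beaker, screwdriver, notebook from where it was at the start of the episode above 0.03 m or angle between any of weight, beaker's own z axis and vertical above 0.6 rad).
It also fails if it takes over 64 s, if anything falls off the work surface, if the arm or the gripper's body presses on something with over 40 N, if the wrist force passes 120 N, or if a joint passes its speed limit or range.

## Robot

A 7-joint arm with a two-finger parallel gripper is mounted at the origin on the work surface. World frame = base frame: x ahead of the robot, y to its left, z up, the work surface at z = 0. Lengths are in m, angles in rad, forces in N, time in s.
With the tool pointing down it reaches from about 0.4 to 0.85 m from the base axis. Payload 4.5 kg.
Tool frame: the origin (TCP) lies on the mounting face of the last link; the fingertips stand 166 mm ahead of it and the grasp point (between the pads) lies 147 mm ahead of it; z points along the fingers, y is the direction in which the jaws open and shut (so a half turn about z gives the same grasp; the last joint's range is limited). The gripper opens to 88 mm and grips with 3 to 60 N. Pads are 18 mm wide; open, the fingers measure 123 mm over their backs; the gripper's body (75 mm by 187 mm) begins 45 mm behind the grasp point.
Start: joints at [1.173, 0.689, -0.195, 1.565, 0.157, 0.902, -0.215], TCP at [0.262, -0.568, 0.405] pointing down, gripper open.
Joint ranges: [-3.01, 3.01], [-0.46, 2.08], [-1.47, 1.51], [0.13, 2.56], [-1, 4.14], [0.04, 2.09], [-2.66, 2.66]. Speed limits (rad/s): [2.57, 2.57, 3.14, 3.14, 3.14, 3.14, 3.14].

## Interface

Orientations are given as [roll, pitch, yaw] about the fixed x, y, z axes, in that order (R = Rz(yaw) Ry(pitch) Rx(roll)).
In Python, from rig import telemetry, cams, job gives the robot as it stands.
- The arm moves only by the tool play_rows, never from a script. Its argument "deltas" is one flat list of numbers, 7 for each row, row after row: the turn, a rotation vector about the world's x, y, z in units of 120 degrees (1.0 is 120 degrees), then the shift along the world's x, y, z in units of 0.1 m (1.0 is 0.1 m), then the closure, from -1 (fully open) to 1 (shut). In form: [rx, ry, rz, tx, ty, tz, grip, rx, ry, rz, tx, ty, tz, grip, ...]. A call has exactly 8 rows; each row is the pose to reach, as a shift and turn from the pose commanded when the call began; what a row does not reach only later rows make up. A row lasts 1/12 s, in which the tool goes at most 41.7 mm and 7.16 degrees, less where a joint would pass 70% of its speed; a pose out of reach is approached as far as the arm can. A call with a number of a shift or a turn outside -1 to 1 is refused whole. A call with a gripper value outside its range is refused whole. The fingers move at their own pace and stop on an object; the grip force is fixed at half the most. Time passes only in rows, so rows that repeat a pose let the fingers close, or fill a call up. It gives the time, the measured TCP pose, the force and the opening at its end, in the units of the state.
- telemetry.observe(): the state, without advancing time (a new reading comes with each control period).
- cams.capture(name): name is "scene" or "top" or "wrist"; returns (picture, depth): 480x640x3 uint8, red, green, blue; 480x640 float32, m along the optical axis (not along the pixel's ray), 0 where there is no reading.
- cams.calibration(name): a dict with "fovy" (degrees; the focal length in pixels is half the picture's height over the tangent of half this angle, whatever the lens; pixels are square), "cx", "cy" (the principal point, pixels), "dist_coeffs" ([k1, k2, p1, p2, k3] as OpenCV has them; the pictures are not rectified), "R" (3x3) and "t" (3): a world point X has camera coordinates R X + t; the wrist camera has in their place "hand_eye" (4x4, takes a point from camera to tool coordinates, whose origin is the TCP and whose axes are the flange's). Camera axes: x right, y down, z forward; pixel columns grow to the right and rows downward; lengths in m; the calibration is good to about 2 mm. A picture is of the moment at which its call begins: read the wrist's pose just before it. calibration takes no time and is no camera call.
- job.close_job(): hands the job in, once; it reports no verdict.
Trained networks look in the newest picture that a camera, given by its name, has taken for a name from the list of things; names that differ only in an ending like _2 or _b are one class to them, and where a whole thing is asked for, a point or a joint stands for the part that bears it (a point fixed in the world has none). Each returns a list of dicts, best first, with "conf" (0 to 1); they miss things now and then, are a little off and sometimes report something else, mostly with a low value. They report only what shows in the picture. A call takes as long as a camera call. They do not tell look-alikes from the thing itself.
- cams.spot_in(camera, query): "centre" ([column, row] in pixels, amid what is visible of it).
- cams.silhouettes(camera, query): "region" (480x640 bool, what is visible of it) and "centre" ([column, row] in pixels, amid what is visible of it).
The state is a dict: "time_s": time; "qpos": joint angles; "joint_vel": joint speeds; "tau": joint torques, N m; "eef_pos": TCP position; "tool_rot": TCP orientation; "force": force on the tool from outside, world axes, zero at the start; "torque": the same for the moment, N m; "gripper_width": finger opening in m.
Only numpy, scipy, OpenCV 4.12 (cv2) and the standard library are available. Lean on these libraries where they do the work, as an engineer would, in place of code of your own. Each camera call takes 0.05 s, during which the arm holds its last target.

## Working session

There is one attempt and no reset: what is moved stays moved. The work goes in short steps, Python scripts to look and compute and a tool call to move; the robot and the scene stay as the last step left them, time stands still between calls to the robot, and variables do not carry over. Pictures are saved under pics/ and viewed, and the job is handed in when it is done.

Besides the shell and the picture viewer there is one more tool, called as name(argument=value, ...) on one line, values as JSON. play_rows: Moves the arm, as the interface text tells. Its arguments: {"type":"object","properties":{"deltas":{"type":"array"}},"required":["deltas"]}

```bash
ls; mkdir -p pics; python3 - <<'E'
from rig import telemetry,cams,job
import cv2
s=telemetry.observe();print(s)
for n in["scene","top"]:
    p,d=cams.capture(n);cv2.imwrite(f"pics/{n}0.png",p[:,:,::-1]);c=cams.calibration(n);print(n,c)
E
```

```text
pics
{'time_s': 0.0, 'qpos': array([ 1.17283652,  0.68997917, -0.19452095,  1.56635656,  0.15729469,
        0.90250679, -0.21508992]), 'joint_vel': array([ 2.07092495e-03,  1.55668433e-03,  2.63942867e-04,  8.68707512e-04,
        4.28033474e-04,  4.44654935e-06, -4.30118408e-04]), 'tau': array([ 2.45454485e-04, -5.27561152e+01, -1.26670003e+00, -1.53427595e+01,
       -5.25733782e-02,  6.36890967e-03,  1.71473575e-04]), 'eef_pos': array([ 0.26138076, -0.56734912,  0.4039096 ]), 'tool_rot': array([-3.13973904e+00,  1.28689632e-04,  4.31858033e-01]), 'force': array([-0.26194271,  0.29431357, -0.24103683]), 'torque': array([0.00331822, 0.01896598, 0.00826743]), 'gripper_width': 0.08819346878503787}
scene {'fovy': 54.22382388624241, 'cx': 319.59075407035954, 'cy': 243.5243996942877, 'dist_coeffs': array([-0.07046822,  0.        ,  0.        ,  0.        ,  0.        ]), 'R': array([[ 0.84765721,  0.53051803,  0.005279  ],
       [ 0.41693259, -0.65995216, -0.62500429],
       [-0.32809217,  0.53199038, -0.78060346]]), 't': array([-0.4781019 , -0.13280215,  1.30922194])}
top {'fovy': 42.05861274879633, 'cx': 315.0097474977205, 'cy': 237.731426984451, 'dist_coeffs': array([0.01907423, 0.        , 0.        , 0.        , 0.        ]), 'R': array([[-0.01464177, -0.99984487, -0.00979044],
       [-0.99681878,  0.01536326, -0.07820674],
       [ 0.07834502,  0.00861421, -0.99688909]]), 't': array([0.08973139, 0.51191641, 1.49664276])}
```

View pics/scene0.png

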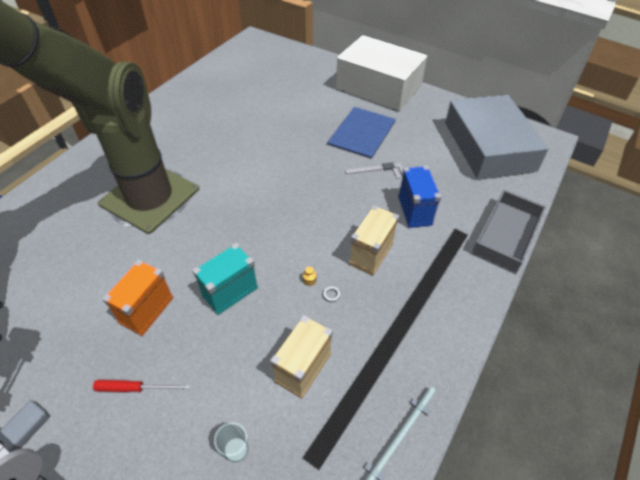

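View pics/top0.png

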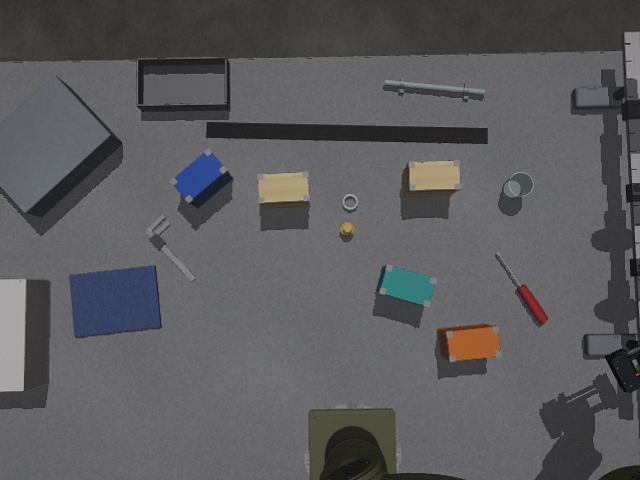

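Two wooden (tan) crates: top view (283,188) and (434,176). The blue (201,177), turquoise (407,285) and orange (470,343) ones are look-alikes, to be left alone. Next I measure positions.

```bash
cat > h.py <<'E'
import numpy as np,cv2
from rig import telemetry,cams,job
def K(c,H=480):
    f=H/2/np.tan(np.radians(c['fovy'])/2); return np.array([[f,0,c['cx']],[0,f,c['cy']],[0,0,1.]])
def cloud(n,d):
    c=cams.calibration(n);k=K(c);v,u=np.mgrid[0:480,0:640]
    p=cv2.undistortPoints(np.stack([u,v],-1).reshape(-1,1,2).astype(float),k,c['dist_coeffs']).reshape(480,640,2)
    P=np.dstack([p[...,0]*d,p[...,1]*d,d])
    if 'R' in c: return (P-c['t'])@c['R']
    from scipy.spatial.transform import Rotation as Ro
    s=telemetry.observe();T=np.eye(4);T[:3,:3]=Ro.from_euler('xyz',s['tool_rot']).as_matrix();T[:3,3]=s['eef_pos']
    T=T@c['hand_eye'];return P@T[:3,:3].T+T[:3,3]
def rect(pts):
    r=cv2.minAreaRect((pts[:,:2]*1000).astype(np.float32));return np.round(cv2.boxPoints(r)),np.round(r[0]),np.round(r[1]),r[2]
E
python3 - <<'E'
from h import *
p,d=cams.capture("top");X=cloud("top",d)
for n in["crate_plain","crate_stamped","weight","collar","caliper","beaker","screwdriver","line","notebook"]:
    for r in cams.silhouettes("top",n)[:6]:
        m=r['region'];Q=X[m&(d>0)];z=np.percentile(Q[:,2],80)
        T=Q[abs(Q[:,2]-z)<.012]if n!="line" else Q
        print(n,round(r['conf'],2),np.round(r['centre']),'z',round(z,3),len(T),*rect(T)[1:],'corners',rect(T)[0].tolist())
E
```

```text
crate_plain 0.88 [432. 176.] z 0.114 1485 [ 646. -194.] [ 69. 117.] 0.47339096665382385 corners [[611.0, -136.0], [612.0, -253.0], [681.0, -253.0], [680.0, -136.0]]
crate_plain 0.85 [470. 345.] z 0.115 1603 [ 262. -271.] [ 71. 118.] 5.200139999389648 corners [[222.0, -215.0], [232.0, -333.0], [303.0, -326.0], [292.0, -209.0]]
crate_stamped 0.94 [284. 189.] z 0.115 1489 [625. 153.] [ 70. 118.] 2.0208725929260254 corners [[588.0, 211.0], [592.0, 93.0], [662.0, 95.0], [658.0, 213.0]]
crate_stamped 0.74 [200. 179.] z 0.115 1473 [655. 349.] [ 69. 116.] 40.127601623535156 corners [[591.0, 371.0], [666.0, 282.0], [718.0, 327.0], [643.0, 416.0]]
weight 0.44 [348. 230.] z 0.043 73 [532.   4.] [26. 27.] 34.83667755126953 corners [[514.0, 8.0], [529.0, -15.0], [551.0, -0.0], [535.0, 22.0]]
caliper 0.86 [161. 245.] z 0.009 636 [487. 443.] [176.  62.] 25.740478515625 corners [[394.0, 433.0], [421.0, 377.0], [580.0, 453.0], [553.0, 509.0]]
screwdriver 0.73 [531. 297.] z 0.026 463 [ 388. -411.] [196.  27.] 32.43084716796875 corners [[298.0, -453.0], [313.0, -475.0], [478.0, -370.0], [464.0, -348.0]]
line 0.94 [346. 129.] z 0.004 4220 [777.   2.] [702.  44.] 87.60504150390625 corners [[740.0, -348.0], [784.0, -350.0], [814.0, 352.0], [769.0, 353.0]]
line 0.25 [521. 188.] z 0.069 652 [ 633. -412.] [58. 81.] 24.874366760253906 corners [[589.0, -387.0], [624.0, -461.0], [676.0, -437.0], [642.0, -363.0]]
notebook 0.96 [114. 301.] z 0.016 5287 [369. 571.] [151. 212.] 6.391193389892578 corners [[283.0, 668.0], [306.0, 457.0], [456.0, 474.0], [433.0, 685.0]]
```

play_rows(deltas=[0, 0, -0.026, 0.125, 0.1, 0, -0.3, 0, 0, -0.052, 0.25, 0.2, 0, -0.3, 0, 0, -0.078, 0.375, 0.3, 0, -0.3, 0, 0, -0.103, 0.5, 0.4, 0, -0.3, 0, 0, -0.129, 0.625, 0.5, 0, -0.3, 0, 0, -0.155, 0.75, 0.6, 0, -0.3, 0, 0, -0.181, 0.875, 0.7, 0, -0.3, 0, 0, -0.206, 1, 0.8, 0, -0.3])

```text
time_s: 1.27
eef_pos: [0.3622, -0.4871, 0.4048]
tool_rot: [3.141, -0.0, -0.002]
force: [0.1, -0.4, 0.8]
gripper_width: 0.0574
```

play_rows(deltas=[0, 0, 0, 0.125, 0.1, 0, -0.3, 0, 0, 0, 0.25, 0.2, 0, -0.3, 0, 0, 0, 0.375, 0.3, 0, -0.3, 0, 0, 0, 0.5, 0.4, 0, -0.3, 0, 0, 0, 0.625, 0.5, 0, -0.3, 0, 0, 0, 0.75, 0.6, 0, -0.3, 0, 0, 0, 0.875, 0.7, 0, -0.3, 0, 0, 0, 1, 0.8, 0, -0.3])

```text
time_s: 1.93
eef_pos: [0.4622, -0.4071, 0.4048]
tool_rot: [3.142, -0.0, 0.0]
force: [0.3, 0.9, 0.1]
gripper_width: 0.0574
```

play_rows(deltas=[0, 0, 0, 0.125, 0.1, 0, -0.3, 0, 0, 0, 0.25, 0.2, 0, -0.3, 0, 0, 0, 0.375, 0.3, 0, -0.3, 0, 0, 0, 0.5, 0.4, 0, -0.3, 0, 0, 0, 0.625, 0.5, 0, -0.3, 0, 0, 0, 0.75, 0.6, 0, -0.3, 0, 0, 0, 0.875, 0.7, 0, -0.3, 0, 0, 0, 1, 0.8, 0, -0.3])

```text
time_s: 2.6
eef_pos: [0.5625, -0.3268, 0.4047]
tool_rot: [3.142, -0.0, 0.0]
force: [-0.1, -0.1, 0.4]
gripper_width: 0.0571
```

play_rows(deltas=[0, 0, 0, 0.125, 0.1, 0, -0.3, 0, 0, 0, 0.25, 0.2, 0, -0.3, 0, 0, 0, 0.375, 0.3, 0, -0.3, 0, 0, 0, 0.5, 0.4, 0, -0.3, 0, 0, 0, 0.625, 0.5, 0, -0.3, 0, 0, 0, 0.75, 0.6, 0, -0.3, 0, 0, 0, 0.875, 0.7, 0, -0.3, 0, 0, 0, 1, 0.8, 0, -0.3])

```text
time_s: 3.27
eef_pos: [0.6628, -0.2465, 0.4047]
tool_rot: [3.142, 0.0, 0.0]
force: [-0.0, -0.4, -0.4]
gripper_width: 0.0571
```

play_rows(deltas=[0, 0, 0, 0.1, 0.07, 0, -0.3, 0, 0, 0, 0.2, 0.14, 0, -0.3, 0, 0, 0, 0.3, 0.21, 0, -0.3, 0, 0, 0, 0.4, 0.28, 0, -0.3, 0, 0, 0, 0.5, 0.35, 0, -0.3, 0, 0, 0, 0.6, 0.42, 0, -0.3, 0, 0, 0, 0.74, 0.54, 0, -0.3, 0, 0, 0, 0.74, 0.54, 0, -0.3])

```text
time_s: 3.93
eef_pos: [0.7381, -0.1892, 0.4041]
tool_rot: [-3.138, -0.002, 0.005]
force: [-0.3, 0.7, -1.5]
gripper_width: 0.0575
```

play_rows(deltas=[0, 0, 0, 0, 0, -0.125, -0.3, 0, 0, 0, 0, -0.02, -0.25, -0.3, 0, 0, 0, 0, -0.05, -0.375, -0.3, 0, 0, 0, 0, -0.05, -0.5, -0.3, 0, 0, 0, 0, -0.05, -0.625, -0.3, 0, 0, 0, 0, -0.05, -0.75, -0.3, 0, 0, 0, 0, -0.05, -0.875, -0.3, 0, 0, 0, 0, -0.05, -1, -0.3])

```text
time_s: 4.6
eef_pos: [0.7355, -0.1986, 0.3034]
tool_rot: [-3.141, 0.0, 0.0]
force: [-0.9, 0.4, 0.3]
gripper_width: 0.0573
```

play_rows(deltas=[0, 0, 0, 0, 0, -0.1, -0.3, 0, 0, 0, 0, 0, -0.2, -0.3, 0, 0, 0, 0, 0, -0.3, -0.3, 0, 0, 0, 0, 0, -0.4, -0.3, 0, 0, 0, -0.05, 0, -0.5, -0.3, 0, 0, 0, -0.1, 0, -0.5, -0.3, 0, 0, 0, -0.15, 0, -0.5, -0.3, 0, 0, 0, -0.2, 0, -0.5, -0.3])

```text
time_s: 5.27
eef_pos: [0.7154, -0.1988, 0.2553]
tool_rot: [3.141, -0.001, 0.0]
force: [0.1, 0.2, 0.1]
gripper_width: 0.0571
```

```bash
python3 - <<'E'
from h import *
for n in["scene"]:
    p,d=cams.capture(n);cv2.imwrite(f"pics/{n}1.png",cv2.resize(p[250:450,180:440,::-1],(780,600)))
s=telemetry.observe();print(s['eef_pos'],s['force'])
E
```

```text
[ 0.71462053 -0.19909067  0.2555761 ] [-0.59287357 -0.01107065  0.09383101]
```

View pics/scene1.png

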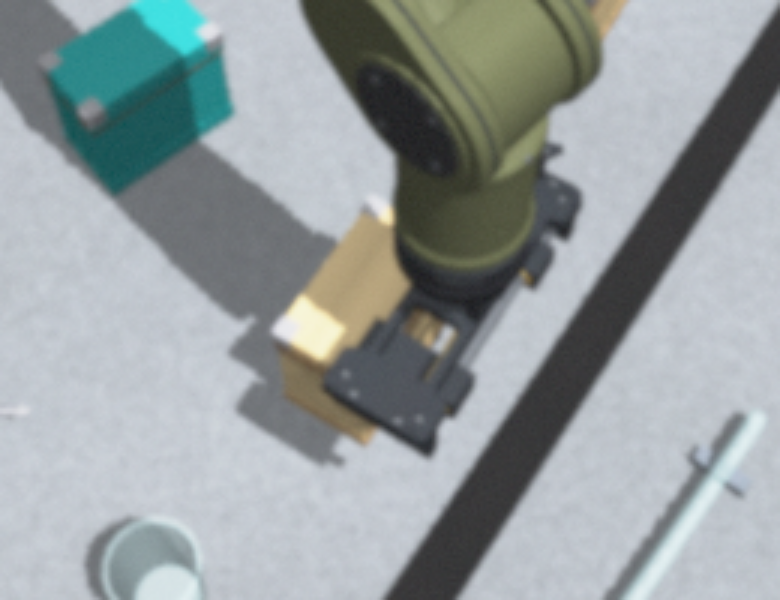

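The hand is just behind the right crate, fingers by its far face. Pushing towards the robot.

play_rows(deltas=[0, 0, 0, -0.125, 0, 0, -0.3, 0, 0, 0, -0.25, 0, 0, -0.3, 0, 0, 0, -0.375, 0, 0, -0.3, 0, 0, 0, -0.5, 0, 0, -0.3, 0, 0, 0, -0.625, 0, 0, -0.3, 0, 0, 0, -0.75, 0, 0, -0.3, 0, 0, 0, -0.875, 0, 0, -0.3, 0, 0, 0, -1, 0, 0, -0.3])

```text
time_s: 5.98
eef_pos: [0.6154, -0.1988, 0.256]
tool_rot: [3.141, -0.002, 0.0]
force: [0.3, -0.3, 0.2]
gripper_width: 0.0576
```

```bash
python3 - <<'E'
from h import *
for n in["scene"]:
    p,d=cams.capture(n);cv2.imwrite(f"pics/{n}2.png",cv2.resize(p[210:450,160:480,::-1],(800,600)))
s=telemetry.observe();print(s['eef_pos'],s['force'])
E
```

```text
[ 0.61286722 -0.19928563  0.2557128 ] [-2.74806325  0.57113873  0.29234928]
```

View pics/scene2.png

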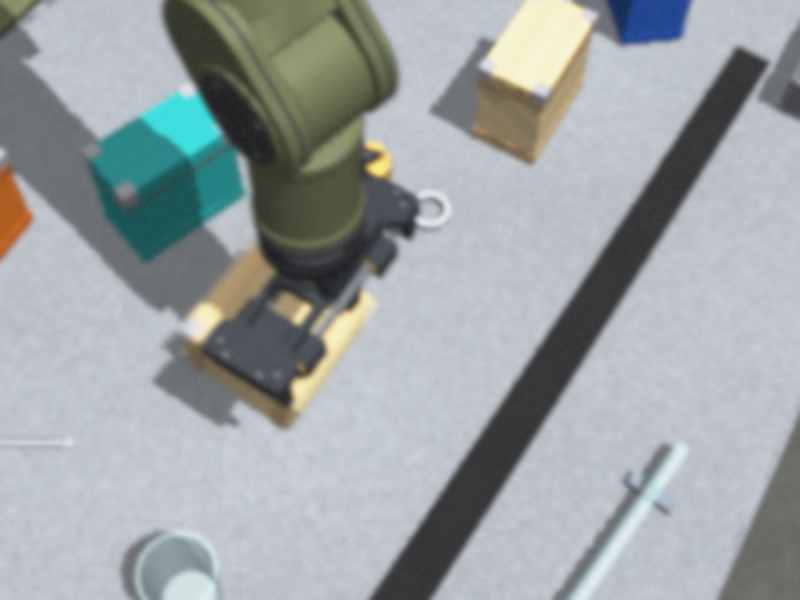

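The right crate seems to have gone over. I lift and check.

play_rows(deltas=[0, 0, 0, 0, 0, 0.125, -0.3, 0, 0, 0, 0, 0, 0.25, -0.3, 0, 0, 0, 0, 0, 0.375, -0.3, 0, 0, 0, 0.125, 0.125, 0.5, -0.3, 0, 0, 0, 0.25, 0.25, 0.625, -0.3, 0, 0, 0, 0.375, 0.375, 0.75, -0.3, 0, 0, 0, 0.5, 0.5, 0.875, -0.3, 0, 0, 0, 0.625, 0.625, 1, -0.3])

```text
time_s: 6.7
eef_pos: [0.6795, -0.1352, 0.3576]
tool_rot: [3.141, -0.003, 0.001]
force: [0.8, 0.5, -0.2]
gripper_width: 0.0571
```

play_rows(deltas=[0, 0, 0, 0.0625, 0.125, 0, -0.3, 0, 0, 0, 0.125, 0.25, 0, -0.3, 0, 0, 0, 0.1875, 0.375, 0, -0.3, 0, 0, 0, 0.25, 0.5, 0, -0.3, 0, 0, 0, 0.3, 0.625, 0, -0.3, 0, 0, 0, 0.35, 0.75, 0, -0.3, 0, 0, 0, 0.4, 0.875, 0, -0.3, 0, 0, 0, 0.45, 1, 0, -0.3])

```text
time_s: 7.37
eef_pos: [0.7234, -0.0349, 0.3544]
tool_rot: [3.142, 0.001, 0.0]
force: [-0.5, 0.6, -0.5]
gripper_width: 0.0574
```

```bash
python3 - <<'E'
from h import *
for n in["scene"]:
    p,d=cams.capture(n);cv2.imwrite(f"pics/{n}3.png",cv2.resize(p[210:450,160:480,::-1],(800,600)))
s=telemetry.observe();print(s['eef_pos'],s['force'])
E
```

```text
[ 0.72428197 -0.03098307  0.3544566 ] [ 0.58421627  2.75201344 -1.00251813]
```

View pics/scene3.png

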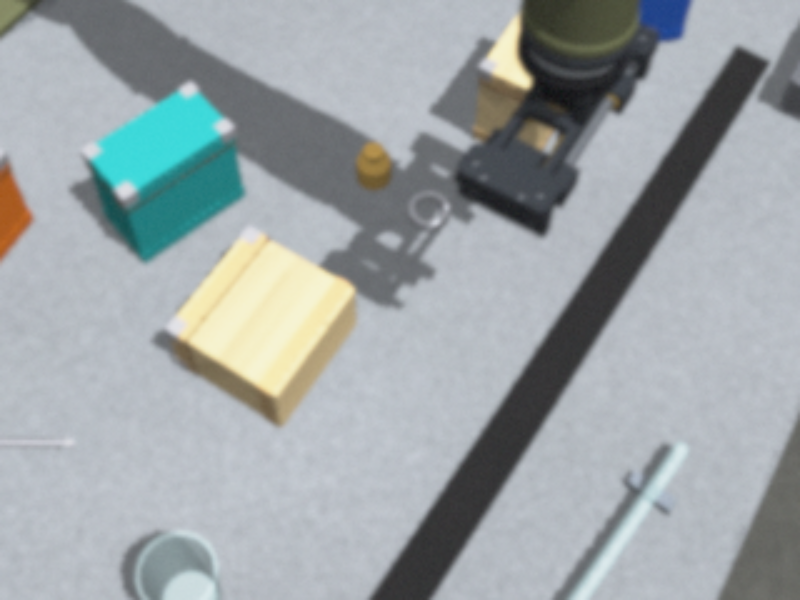

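Right crate lies properly (crop (265,330)) and its far face (320,355) looks bare, so it should be the plain one. Now the left crate.

play_rows(deltas=[0, 0, 0, 0, 0.125, 0, -0.3, 0, 0, 0, 0, 0.25, 0, -0.3, 0, 0, 0, 0, 0.375, 0, -0.3, 0, 0, 0, 0, 0.5, 0, -0.3, 0, 0, 0, 0, 0.625, 0, -0.3, 0, 0, 0.01, 0, 0.75, 0, -0.3, 0, 0, 0.014, 0, 0.875, 0, -0.3, 0, 0, 0.014, 0, 1, 0, -0.3])

```text
time_s: 8.08
eef_pos: [0.723, 0.0652, 0.3548]
tool_rot: [-3.141, -0.0, 0.031]
force: [-0.0, 0.9, -0.0]
gripper_width: 0.0573
```

play_rows(deltas=[0, 0, 0, 0, 0.12, -0.12, -0.3, 0, 0, 0, 0, 0.24, -0.25, -0.3, 0, 0, 0, 0, 0.36, -0.37, -0.3, 0, 0, 0, 0, 0.48, -0.5, -0.3, 0, 0, 0, 0, 0.6, -0.62, -0.3, 0, 0, 0, 0, 0.72, -0.75, -0.3, 0, 0, 0, -0.1, 0.89, -0.9, -0.3, 0, 0, 0, -0.2, 0.89, -1, -0.3])

```text
time_s: 8.75
eef_pos: [0.702, 0.1581, 0.252]
tool_rot: [-3.138, 0.002, 0.034]
force: [-1.1, 0.6, -0.2]
gripper_width: 0.0572
```

play_rows(deltas=[0, 0, 0, -0.125, 0, 0, -0.3, 0, 0, 0, -0.25, 0, 0, -0.3, 0, 0, 0, -0.375, 0, 0, -0.3, 0, 0, 0, -0.5, 0, 0, -0.3, 0, 0, 0, -0.625, 0, 0, -0.3, 0, 0, 0, -0.75, 0, 0, -0.3, 0, 0, 0, -0.875, 0, 0, -0.3, 0, 0, 0, -1, 0, 0, -0.3])

```text
time_s: 9.42
eef_pos: [0.6025, 0.1534, 0.2541]
tool_rot: [3.141, -0.0, 0.03]
force: [-0.7, 0.3, -0.2]
gripper_width: 0.0572
```

```bash
python3 - <<'E'
from h import *
for n in["scene"]:
    p,d=cams.capture(n);cv2.imwrite(f"pics/{n}4.png",cv2.resize(p[150:390,180:500,::-1],(800,600)))
s=telemetry.observe();print(s['eef_pos'],s['force'])
E
```

```text
[0.60005779 0.15357853 0.25377322] [-3.54703698 -0.46572076 -0.60191076]
```

View pics/scene4.png

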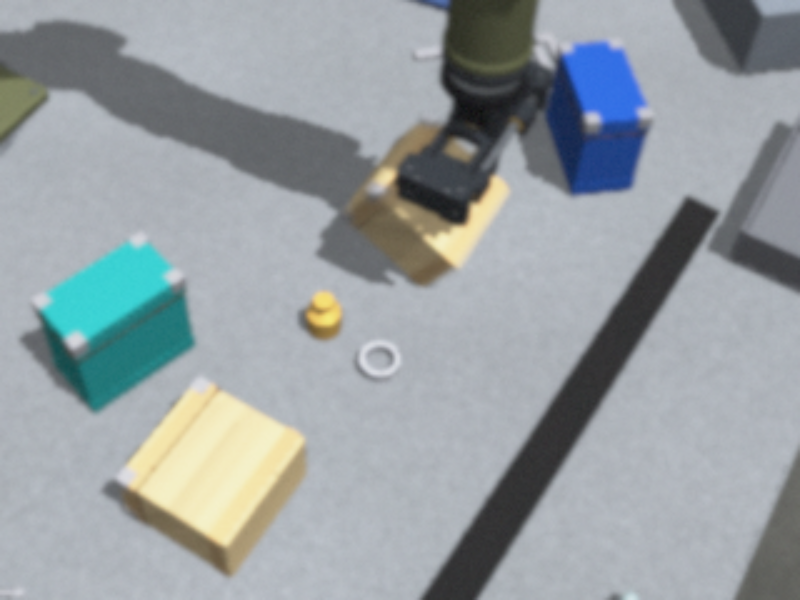

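The left crate is still tilted (crop (430,200)); pushing on a little.

play_rows(deltas=[0, 0, 0, -0.1, 0, 0, -0.3, 0, 0, 0, -0.2, 0, 0, -0.3, 0, 0, 0, -0.25, 0, 0, -0.3, 0, 0, 0, -0.25, 0, 0.1, -0.3, 0, 0, 0, -0.25, 0, 0.25, -0.3, 0, 0, 0, -0.25, 0, 0.4, -0.3, 0, 0, 0, -0.25, 0, 0.55, -0.3, 0, 0, 0, -0.25, 0, 0.7, -0.3])

```text
time_s: 10.13
eef_pos: [0.579, 0.153, 0.3261]
tool_rot: [-3.142, -0.002, 0.029]
force: [-0.3, 0.1, 0.6]
gripper_width: 0.0575
```

play_rows(deltas=[0, 0, 0, -0.125, 0, 0.1, -0.3, 0, 0, 0, -0.25, 0, 0.2, -0.3, 0, 0, 0, -0.375, 0, 0.2, -0.3, 0, 0, 0, -0.5, 0, 0.2, -0.3, 0, 0, 0, -0.625, 0, 0.2, -0.3, 0, 0, 0, -0.75, 0, 0.2, -0.3, 0, 0, 0, -0.875, 0, 0.2, -0.3, 0, 0, 0, -1, 0, 0.2, -0.3])

```text
time_s: 10.8
eef_pos: [0.4785, 0.153, 0.3454]
tool_rot: [-3.141, -0.002, 0.029]
force: [0.6, 0.2, -0.5]
gripper_width: 0.0575
```

```bash
python3 - <<'E'
from h import *
for n in["scene"]:
    p,d=cams.capture(n);cv2.imwrite(f"pics/{n}5.png",cv2.resize(p[150:390,180:500,::-1],(800,600)))
s=telemetry.observe();print(s['eef_pos'],s['force'])
E
```

```text
[0.47602453 0.15304521 0.34522065] [-3.82054734 -0.11033322 -0.94913629]
```

View pics/scene5.png

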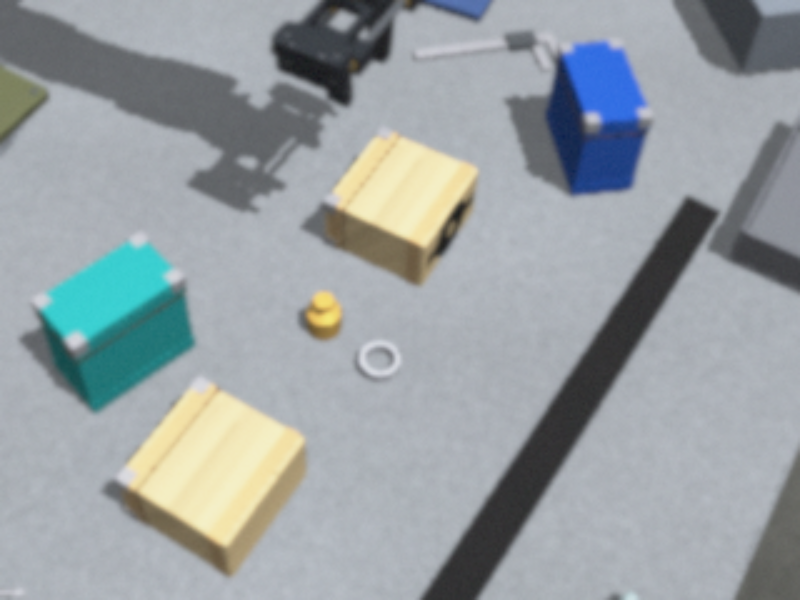

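The left crate lies and shows the black stamp (crop (452,225)); the right one's end is bare. Measure both.

```bash
python3 - <<'E'
from h import *
for cam in["scene","top"]:
    p,d=cams.capture(cam);X=cloud(cam,d)
    m=(abs(X[...,2]-.066)<.012)&(d>0)&(X[...,0]>.45)&(X[...,0]<.66)&(p[...,0].astype(int)>p[...,2].astype(int)+35)
    for n,s in(("L",1),("R",-1)):
        mm=m&(s*X[...,1]>.05)&(s*X[...,1]<.3)
        T=X[mm]; print(cam,n,len(T),rect(T)[0].tolist(),rect(T)[1:],T[:,2].mean())
E
```

```text
scene L 1676 [[474.0, 205.0], [478.0, 85.0], [592.0, 88.0], [588.0, 208.0]] (array([533., 146.]), array([114., 120.]), 1.7441182136535645) 0.06551772555312586
scene R 2728 [[494.0, -140.0], [494.0, -256.0], [608.0, -256.0], [608.0, -140.0]] (array([ 551., -198.]), array([114., 116.]), 0.2221471667289734) 0.06551225031073632
top L 599 [[492.0, 207.0], [495.0, 92.0], [590.0, 95.0], [588.0, 209.0]] (array([541., 151.]), array([ 95., 115.]), 1.3741278648376465) 0.0667869084764539
top R 2212 [[497.0, -252.0], [607.0, -252.0], [607.0, -137.0], [497.0, -137.0]] (array([ 552., -195.]), array([116., 110.]), 89.99787902832031) 0.06661164590274549
```

play_rows(deltas=[0, 0, 0, -0.11, 0, 0, -0.3, 0, 0, 0, -0.22, 0, 0, -0.3, 0, 0, 0, -0.34, 0, -0.15, -0.3, 0, 0, 0, -0.34, 0, -0.3, -0.3, 0, 0, 0, -0.34, 0, -0.47, -0.3, 0, 0, 0, -0.34, -0.02, -0.65, -0.3, 0, 0, 0, -0.34, -0.02, -0.82, -0.3, 0, 0, 0, -0.34, -0.02, -1, -0.3])

```text
time_s: 11.62
eef_pos: [0.446, 0.151, 0.2441]
tool_rot: [-3.141, -0.003, 0.029]
force: [0.9, 1.1, -0.3]
gripper_width: 0.0572
```

play_rows(deltas=[0, 0, 0, 0, 0, -0.1, -0.3, 0, 0, 0, 0, 0, -0.2, -0.3, 0, 0, 0, 0, 0, -0.3, -0.3, 0, 0, 0, 0, 0, -0.4, -0.3, 0, 0, 0, 0, 0, -0.52, -0.3, 0, 0, 0, 0, 0, -0.52, -0.3, 0, 0, 0, 0, 0, -0.52, -0.3, 0, 0, 0, 0, 0, -0.52, -0.3])

```text
time_s: 12.28
eef_pos: [0.4443, 0.1509, 0.1931]
tool_rot: [-3.141, -0.001, 0.03]
force: [-0.3, 0.8, 0.3]
gripper_width: 0.0574
```

play_rows(deltas=[0, 0, 0, 0.1, 0.003, 0, -0.3, 0, 0, 0, 0.2, 0.006, 0, -0.3, 0, 0, 0, 0.3, 0.009, 0, -0.3, 0, 0, 0, 0.4, 0.012, 0, -0.3, 0, 0, 0, 0.5, 0.015, 0, -0.3, 0, 0, 0, 0.6, 0.018, 0, -0.3, 0, 0, 0, 0.7, 0.021, 0, -0.3, 0, 0, 0, 0.8, 0.024, 0, -0.3])

```text
time_s: 12.95
eef_pos: [0.5233, 0.1532, 0.1936]
tool_rot: [3.141, 0.003, 0.03]
force: [-3.1, -0.8, 2.2]
gripper_width: 0.0572
```

```bash
cat > m.py <<'E'
from h import *
import sys
p,d=cams.capture("scene");cv2.imwrite(f"pics/{sys.argv[1]}.png",cv2.resize(p[120:360,220:540,::-1],(800,600)))
X=cloud("scene",d)
m=(abs(X[...,2]-.066)<.012)&(d>0)&(X[...,0]>.45)&(X[...,0]<.83)&(p[...,0].astype(int)>p[...,2].astype(int)+35)
for n,s in(("L",1),("R",-1)):
        mm=m&(s*X[...,1]>.05)&(s*X[...,1]<.3)
        T=X[mm]; print(n,len(T),rect(T)[0].tolist(),rect(T)[1:],T[:,2].mean())
s=telemetry.observe();print(s['time_s'],s['eef_pos'],s['force'])
E
python3 m.py push1
```

```text
L 1683 [[530.0, 206.0], [534.0, 86.0], [646.0, 90.0], [642.0, 210.0]] (array([588., 148.]), array([112., 120.]), 1.6936829090118408) 0.06555033277129588
R 2724 [[493.0, -256.0], [608.0, -256.0], [608.0, -139.0], [493.0, -139.0]] (array([ 551., -197.]), array([117., 114.]), 89.98892211914062) 0.06551301251279819
13.0 [0.52580274 0.15318944 0.19373541] [0.94216171 0.35581794 0.21043093]
```

View pics/push1.png

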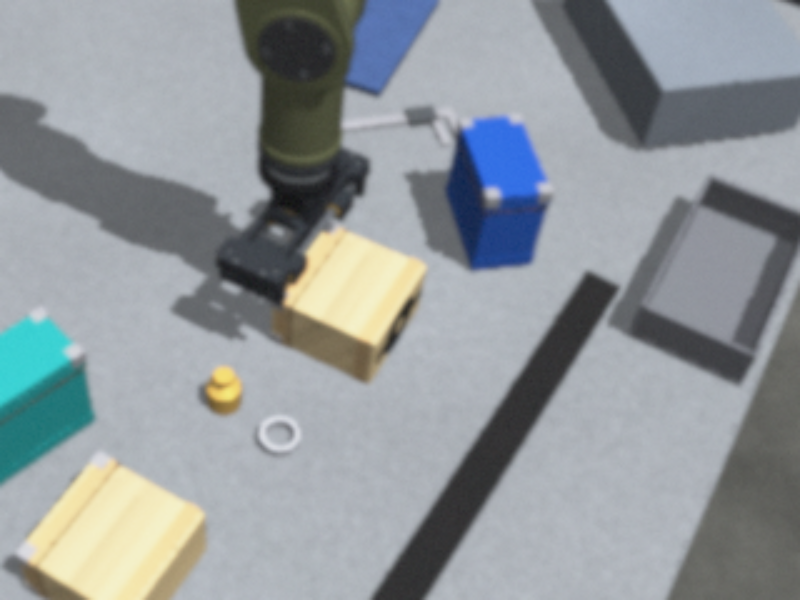

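Straight push, hitting nothing else; about 139 mm to go.

play_rows(deltas=[0, 0, 0, 0.125, 0.003, 0, -0.3, 0, 0, 0, 0.25, 0.006, 0, -0.3, 0, 0, 0, 0.375, 0.009, 0, -0.3, 0, 0, 0, 0.5, 0.012, 0, -0.3, 0, 0, 0, 0.625, 0.015, 0, -0.3, 0, 0, 0, 0.75, 0.018, 0, -0.3, 0, 0, 0, 0.875, 0.021, 0, -0.3, 0, 0, 0, 1, 0.024, 0, -0.3])

```text
time_s: 13.67
eef_pos: [0.6233, 0.1557, 0.1933]
tool_rot: [3.141, 0.003, 0.03]
force: [-2.9, -0.2, 1.6]
gripper_width: 0.0572
```

play_rows(deltas=[0, 0, 0, 0.08, 0, 0, -0.3, 0, 0, 0, 0.14, 0, 0, -0.3, 0, 0, 0, 0.2, 0, 0, -0.3, 0, 0, 0, 0.25, 0, 0, -0.3, 0, 0, 0, 0.3, 0, 0, -0.3, 0, 0, 0, 0.33, 0, 0, -0.3, 0, 0, 0, 0.36, 0, 0, -0.3, 0, 0, 0, 0.38, 0, 0, -0.3])

```text
time_s: 14.33
eef_pos: [0.6622, 0.1557, 0.1927]
tool_rot: [3.141, 0.0, 0.03]
force: [-4.1, -0.2, 2.2]
gripper_width: 0.0573
```

```bash
python3 m.py push2
```

```text
L 1772 [[677.0, 210.0], [682.0, 90.0], [787.0, 94.0], [781.0, 215.0]] (array([732., 152.]), array([105., 121.]), 2.5299456119537354) 0.06527273365677957
R 2727 [[494.0, -139.0], [494.0, -257.0], [608.0, -257.0], [608.0, -139.0]] (array([ 551., -198.]), array([114., 118.]), 0.08202123641967773) 0.06551714899244868
14.3833 [0.66259579 0.15566589 0.19273086] [-3.00887612  0.41323162  1.96361011]
```

View pics/push2.png

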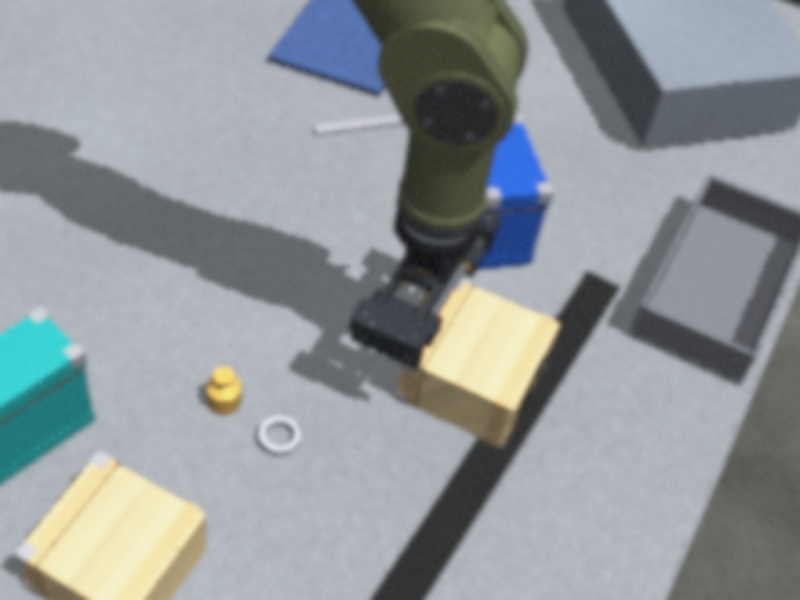

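The end stands at about x 0.784, centred on the tape. Back off, lift and check.

play_rows(deltas=[0, 0, 0, -0.1, 0, 0, -0.3, 0, 0, 0, -0.2, 0, 0, -0.3, 0, 0, 0, -0.3, 0, 0, -0.3, 0, 0, 0, -0.4, 0, 0, -0.3, 0, 0, 0, -0.5, 0, 0.12, -0.3, 0, 0, 0, -0.6, 0, 0.25, -0.3, 0, 0, 0, -0.7, 0, 0.4, -0.3, 0, 0, 0, -0.8, 0, 0.55, -0.3])

```text
time_s: 15.05
eef_pos: [0.5825, 0.1556, 0.2483]
tool_rot: [-3.141, -0.003, 0.03]
force: [0.4, 0.2, 0.1]
gripper_width: 0.0574
```

play_rows(deltas=[0, 0, 0, -0.125, 0, 0.1, -0.3, 0, 0, 0, -0.25, 0, 0.2, -0.3, 0, 0, 0, -0.375, 0, 0.3, -0.3, 0, 0, 0, -0.5, 0, 0.4, -0.3, 0, 0, 0, -0.625, 0, 0.5, -0.3, 0, 0, 0, -0.75, 0, 0.6, -0.3, 0, 0, 0, -0.875, 0, 0.7, -0.3, 0, 0, 0, -1, 0, 0.8, -0.3])

```text
time_s: 15.72
eef_pos: [0.4825, 0.1557, 0.3284]
tool_rot: [-3.141, -0.003, 0.029]
force: [-0.0, -0.0, 0.3]
gripper_width: 0.0574
```

```bash
python3 m.py push3; python3 - <<'E'
from h import *
p,d=cams.capture("top");cv2.imwrite("pics/top9.png",p[:,:,::-1]);X=cloud("top",d)
m=(abs(X[...,2]-.066)<.012)&(d>0)&(X[...,0]>.45)&(p[...,0].astype(int)>p[...,2].astype(int)+35)&(X[...,1]>.05)&(X[...,1]<.3)
print(rect(X[m]))
for n in["caliper","weight","collar","line"]:
    for r in cams.silhouettes("top",n)[:1]:
        Q=X[r['region']&(d>0)];print(n,r['conf'],rect(Q))
g=p.max(2);L=(g<60)&(abs(X[...,2])<.02)&(abs(X[...,0]-.777)<.06)&(X[...,1]<.05)&(X[...,1]>-.34)
Q=X[L];print(np.polyfit(Q[:,1],Q[:,0],1))
E
```

```text
L 1936 [[670.0, 210.0], [673.0, 90.0], [786.0, 93.0], [783.0, 213.0]] (array([728., 152.]), array([114., 119.]), 1.5125733613967896) 0.06539388503628021
R 2724 [[494.0, -255.0], [607.0, -256.0], [608.0, -139.0], [494.0, -138.0]] (array([ 551., -197.]), array([117., 114.]), 89.67710876464844) 0.06551193678119199
15.7667 [0.48045853 0.15584899 0.32977481] [-2.74271828 -0.58652081  1.15670679]
(array([[670., 212.],
       [673.,  95.],
       [785.,  97.],
       [783., 215.]], dtype=float32), array([728., 155.]), array([112., 118.]), 1.3812731504440308)
caliper 0.92 (array([[408., 392.],
       [450., 345.],
       [580., 459.],
       [538., 507.]], dtype=float32), array([494., 426.]), array([173.,  64.]), 41.32500076293945)
weight 0.73 (array([[510.,   3.],
       [534., -20.],
       [558.,   5.],
       [534.,  28.]], dtype=float32), array([534.,   4.]), array([35., 33.]), 46.13905715942383)
line 0.98 (array([[ 739., -349.],
       [ 786., -351.],
       [ 815.,  350.],
       [ 768.,  352.]], dtype=float32), array([777.,   1.]), array([701.,  47.]), 87.69344329833984)
[0.03942449 0.77622488]
```

View pics/top9.png

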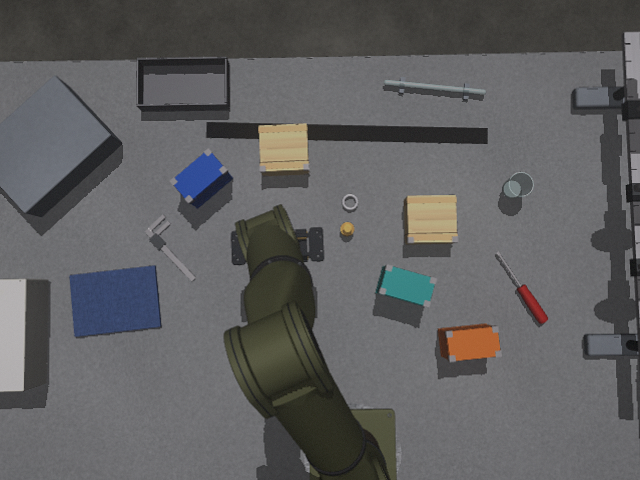

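View pics/push3.png

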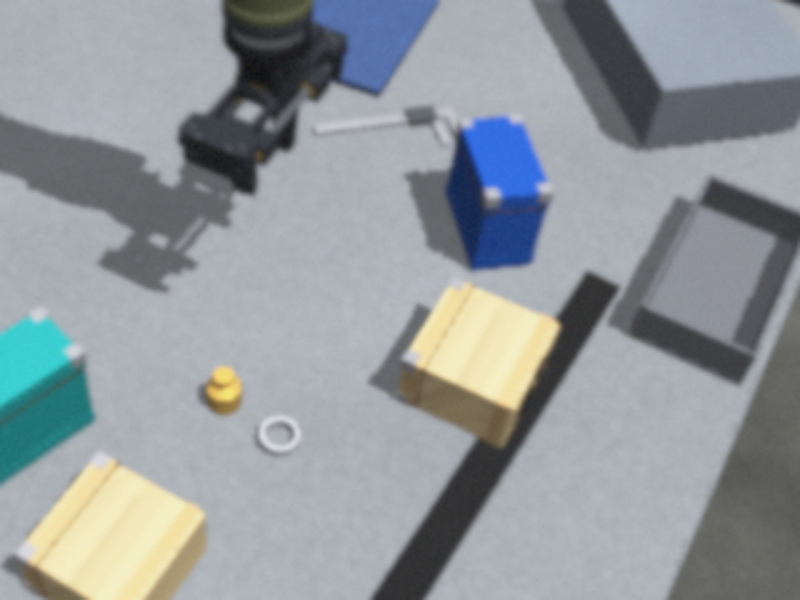

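Stamped end at x 0.784, tape centre there at 0.783. In the top picture the weight (347,230), collar (350,202), caliper (170,250), beaker and screwdriver are where they were at the start. Handing in.

```bash
python3 -c "
from rig import job
print(job.close_job())"
```

```text
the job is handed in; nothing more can be done
None
```

I tipped both crates over towards the robot, pushed the stamped one onto the tape, and handed the job in at about 16 s. No verdict was reported.

- **Which is stamped:** the left crate, whose black disc showed in the scene picture once it lay on its side. The right crate's end was bare.
- **Stamped crate:** the centre of its stamped end is at about x = 0.784, against 0.783 for the tape's centre line there. The scene and top cameras agreed to within 1 mm.
- **Plain crate:** it lies with its underside at about x = 0.61, roughly 160 mm short of the tape.
- **Rest of the bench:** in the last top picture everything was where it started, and the hand was clear of both crates. The fitted weight position matched its first value to within 2 mm.
- **Disagreements:** the automatic outline fit for the caliper gave a different angle from the first one (41° against 26°), and its fitted centre was about 18 mm off. Its pixels in the top picture looked unchanged, so I put this down to the fit. The network did not find the collar in either top picture, so I judged it by eye only.

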